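# Press a marble plinth into the pinning jig's corner and hold it

## Task

Slide the jig's clear dust hood (the one with the red handle) fully open, then fetch the white marble plinth, set it upright on the jig's board and press it gently into the corner, so that it sits square and touches both the steel fences at once. Finish while still holding it pressed against both fences, with the hood still open; do not ram the fences, and leave the terracotta plinth, the cup and the hammer where they are.

Things in the scene. Friction and masses are not known exactly. Their poses are not given: they have to be found in the camera images.
- jig: Pinning jig, fixed to the bench: plywood board 250 (x) x 390 (y) x 18 mm thick, waxed and slick (friction about 0.25), spanning x -125..125 and y -105..285 mm about its origin. Origin on the bench top, z up, directly below the centre of a plinth that is seated in the corner. Its yaw and place vary. Two low aluminium tracks (12 wide, 8 mm high) run along its y at x = +-112 mm.
- corner (a point): Point on the board's top (18 mm above the bench) where the inner faces of the two fences meet, 30 mm along +x and +y from the jig's origin; axes parallel to the jig's. A seated plinth has its centre at x = -30, y = -30 mm from here and its underside at z = 0.
- far_fence: Fixed bright steel bar along the jig's y on the jig's +x side of the corner: 25 mm high above the board, 15 thick, 110 long (jig y -65..45 mm); its inner face, at jig x = 30 mm, looks to the jig's -x. Origin at the jig's origin but on the board's top. Rigid, waxed and slick (friction about 0.2).
- side_fence: Fixed dark steel bar along the jig's x on the jig's +y side of the corner: 25 mm high above the board, 15 thick, 85 long (jig x -55..30 mm); its inner face, at jig y = 30 mm, looks to the jig's -y. Origin at the jig's origin but on the board's top. Rigid, waxed and slick (friction about 0.2).
- hood (a joint): Slide of the clear, yellow-framed dust hood along the jig's +y, m: 0 = shut (over the corner), 0.19 = fully open at its stop; starts 0 to 0.04. It needs about 2 to 4 N to slide and stays where it is left. Hood 234 (jig x) x 162 (jig y) mm, two walls and a roof, open at both y ends; its roof's top is 143 mm above the bench (its thin frame at most 1 mm higher).
- hood_handle (a point): Centre of the top of the red handle fin on the middle of the hood's roof: 70 mm long along the jig's x, 16 mm thick along the jig's y, 42 mm high above the roof; its top is 185 mm above the bench. Moves with the hood.
- plinth: Loose white marble plinth of two square steps: lower 60 x 60 x 30 mm, upper 40 x 40 x 30 mm centred on it (60 mm high in all), about 0.42 kg (0.34 to 0.53). Origin at the centre of its underside, z up, x and y along its sides. It may sit in the corner at any of its four quarter turns. Pressed down hard it sticks to the board by friction, and then a sideways push may not reach the fences.
- clay_plinth: Loose terracotta-coloured plinth of the same shape, size and mass as the marble one; a bystander, which may lie in either of the two places. Origin at the centre of its underside.
- cup: Loose white plastic cup, 66 mm across, 80 mm high; a bystander. Origin at the centre of its underside.
- hammer: Loose hammer, about 300 mm long, lying on the bench beyond the jig; a bystander.
Mind the look-alikes: they are no part of the job. Leave any purple or yellow look-alike of the plinth alone.

How it is judged:
By the outcome, as a careful person would: the job done as asked, in the order asked, and still so for the second after the job is handed in, while the arm keeps its last pose, push and grip.
It also fails if it takes over 64 s, if anything falls off the work surface, if the arm or the gripper's body presses on something with over 40 N, if the wrist force passes 120 N, or if a joint passes its speed limit or range.

## Robot

A 6-joint arm with a two-finger parallel gripper is mounted at the origin on the work surface. World frame = base frame: x ahead of the robot, y to its left, z up, the work surface at z = 0. Lengths are in m, angles in rad, forces in N, time in s.
With the tool pointing down it reaches from about 0.35 to 0.775 m from the base axis. Payload 7.3 kg.
Tool frame: the origin (TCP) lies midway between the tips of the shut fingers; the grasp point (between the pads) lies 19 mm behind it (robot.tcp_to_grasp is the distance from the TCP to the grasp point, in m); z points along the fingers, y is the line along which they close (so a half turn about z gives the same grasp; the last joint's range is limited). The gripper opens to 92 mm and grips with 3 to 60 N. Pads are 19 mm wide; open, the fingers measure 130 mm over their backs; the gripper's body (75 mm by 190 mm) begins 47 mm behind the grasp point.
Start: joints at [0.999, 0.342, 1.524, -0, 1.275, -0.146], TCP at [0.217, 0.478, 0.227] pointing down, gripper open.
Joint ranges: [-2.53, 2.53], [-0.77, 2.02], [0.04, 2.7], [-1, 4.14], [0.28, 2.66], [-3.11, 3.11]. Speed limits (rad/s): [2.57, 2.57, 3.14, 3.14, 3.14, 3.14].

## Interface

Orientations are given as [roll, pitch, yaw] about the fixed x, y, z axes, in that order (R = Rz(yaw) Ry(pitch) Rx(roll)).
In Python, from cell import readout, cams, ticket, robot gives the robot as it stands. The module is installed in compiled form; this text tells all that it offers.
- The arm moves only by the tool jog_arm, never from a script. Its argument "plan" is a list of rows, each a list of 5 numbers: the shift along the world's x, y, z each as a share of 0.08 m, from -1 to 1, then the turn about the world's z as a share of 90 degrees, from -1 to 1, then the opening, from -1 (shut) to 1 (fully open). A call has 1 to 12 rows; each row is the pose to reach, as a shift and turn from the pose commanded when the call began; what a row does not reach only later rows make up. A row lasts 1/10 s, in which the tool goes at most 50 mm and 8.59 degrees, less where a joint would pass 70% of its speed; a pose out of reach is approached as far as the arm can. A call with a number of a shift or a turn outside -1 to 1 is refused whole. A call with a gripper value outside its range is refused whole. The fingers move at their own pace and stop on an object; "squeeze" is the grip in N (left out, the last holds). Time passes only in rows, so rows that repeat a pose let the fingers close. It gives the time, the measured TCP pose, the force, the opening and the grip force at its end, in the units of the state.
- readout.observe(): the state, without advancing time (a new reading comes with each control period).
- cams.read_camera(name): name is "scene" or "side" or "wrist"; returns the picture (400x640x3 uint8, blue, green, red); there is no depth.
- cams.calibration(name): a dict with "K" (3x3 intrinsics, pixels), "world_from_camera" (4x4, takes a point from camera to world coordinates). Camera axes: x right, y down, z forward; pixel columns grow to the right and rows downward; lengths in m; the calibration is good to about 2 mm. A picture is of the moment at which its call begins: read the wrist's pose just before it. calibration takes no time and is no camera call; for the wrist camera it gives the pose at the moment of the call.
- ticket.hand_in(): hands the job in; it is judged then, once.
The state is a dict: "time": time; "qpos": joint angles; "qvel": joint speeds; "joint_efforts": joint torques, N m; "tool_pos": TCP position; "tool_rot": TCP orientation; "contact_force": force on the tool from outside, world axes, zero at the start; "torque": the same for the moment, N m; "opening": finger opening in m; "grip_force": force on a finger pad.
Only numpy, scipy, OpenCV 4.12 (cv2) and the standard library are available. Lean on these libraries where they do the work, as an engineer would, in place of code of your own. Each camera call takes 0.05 s, during which the arm holds its last target. There are 200 camera calls.

## Working session

There is one attempt and no reset: what is moved stays moved. The work goes in short steps, Python scripts to look and compute and a tool call to move; the robot and the scene stay as the last step left them, time stands still between calls to the robot, and variables do not carry over. Pictures are saved under pics/ and viewed, at most 10 in all, crops included, and the job is handed in when it is done.

Besides the shell and the picture viewer there is one more tool, called after "Request:" as name([rows], argument=value, ...), one row to a line, values as JSON. jog_arm: Moves the arm, as the interface text tells. Shift numbers are shares of 0.08 m and turn numbers shares of 90 degrees, none past 1 either way. Its arguments: {"type":"object","properties":{"plan":{"type":"array"},"squeeze":{"type":"number"}},"required":["plan"]}

```bash
mkdir -p pics
python3 - <<'E'
from cell import readout,cams
import cv2,numpy as np
s=readout.observe();print({k:np.round(v,3).tolist() for k,v in s.items()})
for n in("scene","side"):
    cv2.imwrite(f"pics/{n}0.png",cams.read_camera(n));c=cams.calibration(n);print(n,np.round(c["K"],1).tolist(),np.round(c["world_from_camera"],3).tolist())
E
```

```text
{'time': 0.0, 'qpos': [0.999, 0.343, 1.525, -0.0, 1.275, -0.146], 'qvel': [-0.002, -0.0, -0.001, 0.003, 0.001, 0.001], 'joint_efforts': [-0.003, -43.124, -24.421, 0.071, 0.056, -0.0], 'tool_pos': [0.217, 0.478, 0.226], 'tool_rot': [-3.14, -0.0, 2.716], 'contact_force': [-0.457, -0.289, 0.318], 'torque': [-0.031, 0.001, 0.063], 'grip_force': 0.0, 'opening': 0.092}
scene [[372.7, 0.0, 316.9], [0.0, 372.7, 204.6], [0.0, 0.0, 1.0]] [[0.771, 0.569, -0.288, 0.817], [0.637, -0.696, 0.331, -0.436], [-0.012, -0.439, -0.899, 0.905], [0.0, 0.0, 0.0, 1.0]]
side [[376.6, 0.0, 324.1], [0.0, 376.6, 201.7], [0.0, 0.0, 1.0]] [[-0.996, -0.048, 0.072, 0.504], [-0.085, 0.717, -0.692, 0.538], [-0.019, -0.695, -0.719, 0.857], [0.0, 0.0, 0.0, 1.0]]
```

View pics/scene0.png

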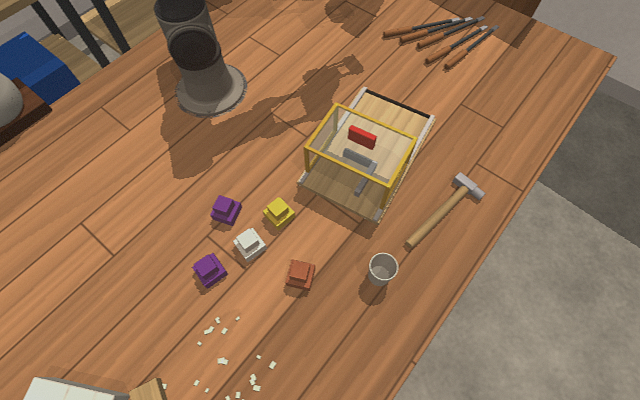

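View pics/side0.png

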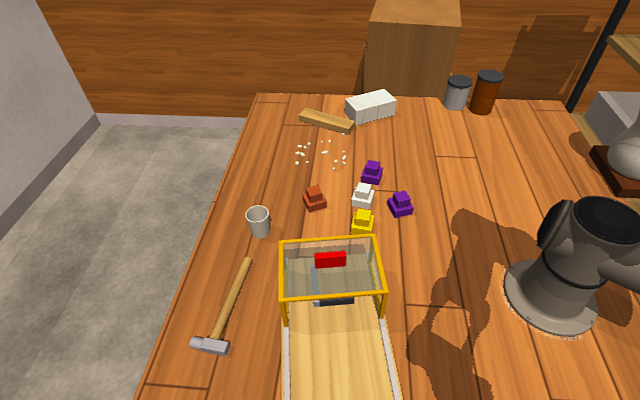

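The scene view shows the marble plinth at (249,243), the red handle at (362,137) and the hood over the corner. In the side view the plinth is at (363,196) and the handle at (330,259). Purple and yellow look-alikes stand close around the plinth. I'll enlarge both views to pick features.

Run:
```python
import cv2,numpy as np
a=cv2.imread("pics/scene0.png");b=cv2.imread("pics/side0.png")
r=lambda i,x,y,w,h,f:cv2.resize(i[y:y+h,x:x+w],None,fx=f,fy=f,interpolation=cv2.INTER_CUBIC)
def grid(i,x,y,f):
    for k in range(0,i.shape[1],10*f):
        v=x+k//f; cv2.line(i,(k,0),(k,6),(0,255,0),1)
        if v%20==0: cv2.putText(i,str(v),(k,16),0,.35,(0,255,0),1)
    for k in range(0,i.shape[0],10*f):
        v=y+k//f; cv2.line(i,(0,k),(6,k),(0,255,0),1)
        if v%20==0: cv2.putText(i,str(v),(8,k+4),0,.35,(0,255,0),1)
    return i
A=grid(r(a,290,80,150,150,4),290,80,4); 
cv2.imwrite("pics/c1.png",A)
C=grid(r(b,270,230,130,150,4),270,230,4)
cv2.imwrite("pics/c2.png",C)
P=np.hstack([grid(r(a,220,190,80,80,5),220,190,5),grid(r(b,335,155,80,80,5),335,155,5)])
cv2.imwrite("pics/c3.png",P)
```

```text
(no output)
```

View pics/c1.png

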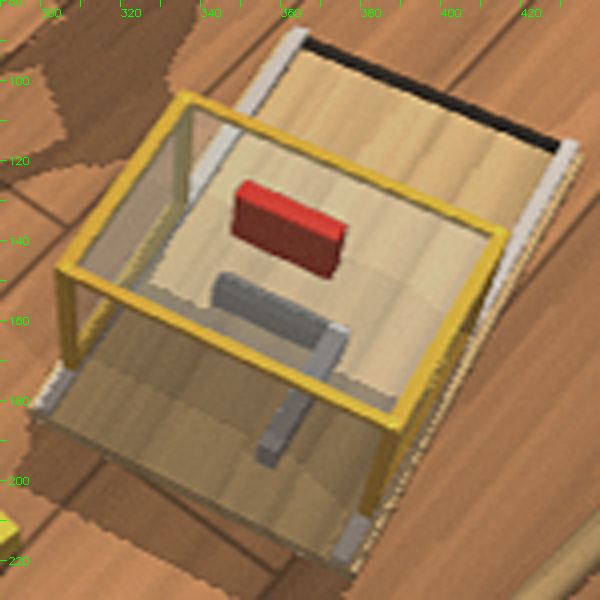

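View pics/c2.png

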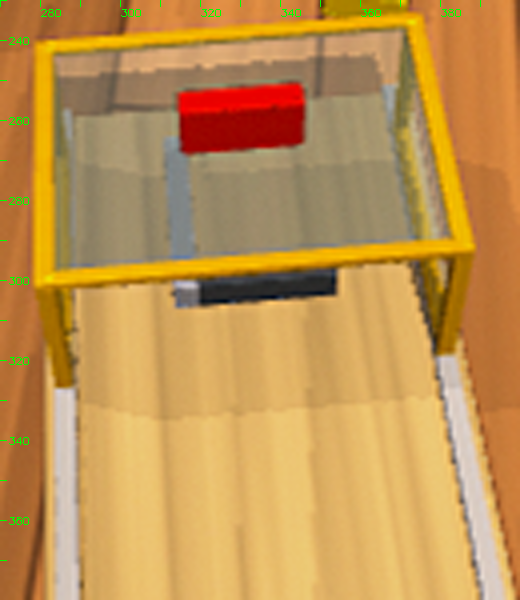

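View pics/c3.png

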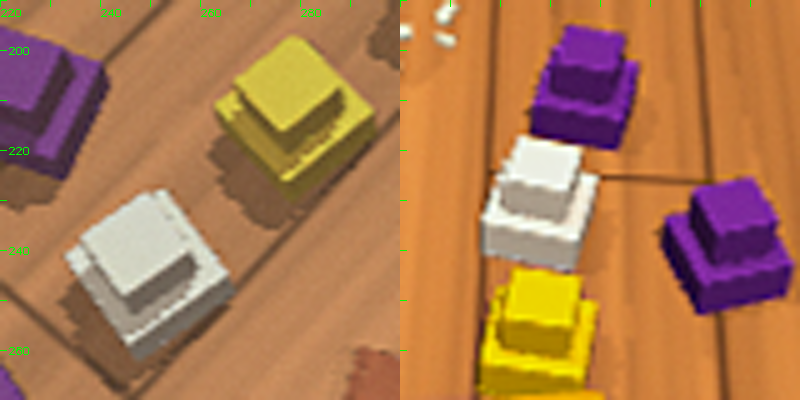

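Crop readings: the hood's handle and frame corners, the tracks, the fences and the plinth's step corners are all visible in both views. I'll fit models to them, leaving heights free as a check.

```bash
cat > fit.py <<'E'
import numpy as np
from cell import cams
C={n:cams.calibration(n) for n in("scene","side","wrist")}
def proj(n,P,c=None):
    c=c or C[n];T=np.linalg.inv(c["world_from_camera"]);p=np.asarray(P)@T[:3,:3].T+T[:3,3];p=p@c["K"].T
    return p[:,:2]/p[:,2:]
def place(L,x,y,z,w):
    c,s=np.cos(w),np.sin(w);L=np.asarray(L,float)
    return np.c_[x+c*L[:,0]-s*L[:,1],y+s*L[:,0]+c*L[:,1],z+L[:,2]]
E
python3 - <<'E'
from fit import *
from scipy.optimize import least_squares as LS
a,b=.02,.03
pl={"scene":[((-a,-a,.06),(236,238)),((a,-a,.06),(245.6,248.6)),((a,a,.06),(259,240)),((-a,a,.06),(249.5,228.5)),
 ((-b,-b,.03),(233.4,241.4)),((b,-b,.03),(246.4,259)),((b,b,.03),(266.4,246.6))],
"side":[((a,-a,.06),(359.4,182)),((-a,-a,.06),(371.6,185)),((-a,a,.06),(369.6,193.4)),((a,a,.06),(356,191)),
 ((b,b,.03),(351.8,200)),((-b,b,.03),(370.4,203.6)),((-b,-b,.03),(374.8,190.4)),((b,b,0),(351.8,205.5)),((-b,b,0),(370,209))]}
def f(p):
    return np.concatenate([(proj(n,place([k for k,_ in v],*p))-np.array([u for _,u in v])).ravel() for n,v in pl.items()])
r=LS(f,[.45,-.1,0,.1],loss='soft_l1',x_scale=[.1,.1,.1,.3]);print("plinth",np.round(r.x,4),np.abs(f(r.x)).round(1))
H=[(-.035,.008),(.035,.008),(.035,-.008),(-.035,-.008)]
W=[(-.117,.081),(.117,.081),(.117,-.081),(-.117,-.081)]
hd={"scene":[(351.2,125),(376.5,136.2),(373.8,140),(348.3,128.2)],"side":[(346,255.5),(314.8,258),(314.5,253.8),(345.8,251.2)]}
rf={"scene":[(336.2,104.2),(415.8,138.8),(389.2,186.2),(305.5,147)],"side":[(386.2,291.8),(281.2,300),(280,240.5),(374.5,234.2)]}
st={"scene":[((-.118,.285,.026),(363,87)),((-.106,.285,.026),(367,89.5)),((.118,.285,.026),(435,116.2)),((-.118,-.105,.026),(298.8,180.5)),
 ((.106,-.105,.026),(373,220)),((.045,.045,.043),(377,162)),((-.055,.045,.043),(345.5,148)),((.03,-.065,.043),(355,190))],
"side":[((.045,.045,.043),(313.8,300.8)),((.045,.045,.018),(313.8,306.8)),((-.055,.045,.018),(354,303.5)),((.03,.045,.018),(320,306))]}
def g(p):
    x,y,z,w,h,zh,zr=p;o=[]
    for n in st:
        o.append(proj(n,place([k for k,_ in st[n]],x,y,z,w))-np.array([u for _,u in st[n]]))
        o.append(proj(n,place([(i,j+h,zh) for i,j in H],x,y,0,w))-np.array(hd[n]))
        o.append(proj(n,place([(i,j+h,zr) for i,j in W],x,y,0,w))-np.array(rf[n]))
    return np.concatenate(o).ravel()
r=LS(g,[.5,.15,0,0,0,.185,.143],loss='soft_l1');print("jig x y z yaw hood zh zr",np.round(r.x,4));print(np.abs(g(r.x)).round(1))
x,y,z,w,h,zh,zr=r.x;print("handle",place([(0,h,zh)],x,y,0,w),"hood end far y",h+.081)
print(np.linalg.norm(r.x[:2]), place([(0,h+.19,zh)],x,y,0,w))
E
```

```text
plinth [ 0.4701 -0.301  -0.006  -0.1918] [0.6 0.6 0.9 0.8 0.8 0.6 0.7 0.7 1.1 0.2 0.5 0.1 0.8 2.4 1.3 0.7 0.8 0.1
 1.3 0.3 0.7 0.4 0.8 0.1 0.2 0.1 0.9 0.1 1.1 1.1 0.5 1.2]
jig x y z yaw hood zh zr [ 0.5478  0.0343 -0.0032  0.1631  0.0126  0.181   0.1396]
[0.3 0.6 0.2 1.7 0.7 0.  1.  0.6 1.3 1.3 0.1 0.4 0.7 0.7 1.6 0.8 0.7 0.8
 0.1 0.2 0.2 0.8 0.9 0.7 1.3 1.8 1.2 0.3 0.2 1.9 2.4 0.3 1.  0.9 0.6 0.
 0.3 0.  0.7 0.3 0.  0.7 0.7 0.6 0.9 1.2 0.7 0.9 1.5 0.7 3.  1.3 1.4 0.5
 0.2 0.3]
handle [[0.54577063 0.04680009 0.1810329 ]] hood end far y 0.09362723213291813
0.5488964944721999 [[0.51491559 0.234278   0.1810329 ]]
```

The fits are consistent: heights come out within about 5 mm and residuals are about 1 px. The jig is at (0.548, 0.034) with yaw 0.163, the handle at (0.546, 0.047) and the plinth at (0.470, -0.301) with yaw -0.19. I'll move behind the handle (its -y side) with the fingers shut and closing along jig x.

Request:
jog_arm([
  [0.7, -0.97, 0, -0.21, -1],
  [0.7, -0.97, 0, -0.21, -1],
  [0.7, -0.97, 0, -0.21, -1],
])

```text
time: 0.4
tool_pos: [0.275, 0.3971, 0.2264]
tool_rot: [-3.14, 0.002, 2.377]
contact_force: [-0.4, -0.1, 0.4]
opening: 0.0724
grip_force: 0.0
```

Request:
jog_arm([
  [0.7, -0.97, 0, -0.21, -1],
  [0.7, -0.97, 0, -0.21, -1],
  [0.7, -0.97, 0, -0.21, -1],
])

```text
time: 0.7
tool_pos: [0.3311, 0.3199, 0.2265]
tool_rot: [-3.141, 0.001, 2.047]
contact_force: [-0.7, 0.6, -0.5]
opening: 0.0487
grip_force: 0.0
```

Request:
jog_arm([
  [0.7, -0.97, 0, -0.205, -1],
  [0.7, -0.97, 0, -0.205, -1],
  [0.7, -0.97, 0, -0.205, -1],
])

```text
time: 1.0
tool_pos: [0.3871, 0.2426, 0.2265]
tool_rot: [3.141, 0.001, 1.726]
contact_force: [-0.5, 0.7, 0.7]
opening: 0.0242
grip_force: 0.0
```

Request:
jog_arm([
  [0.7, -0.97, 0, 0, -1],
  [0.7, -0.97, 0, 0, -1],
  [0.7, -0.97, 0, 0, -1],
])

```text
time: 1.3
tool_pos: [0.443, 0.1655, 0.2265]
tool_rot: [3.141, 0.001, 1.732]
contact_force: [-0.1, 0.8, -0.5]
opening: 0.0018
grip_force: 0.0
```

Request:
jog_arm([
  [0.7, -0.97, 0, 0, -1],
  [0.7, -0.97, 0, 0, -1],
  [0.7, -0.97, 0, 0, -1],
])

```text
time: 1.6
tool_pos: [0.4989, 0.0882, 0.2263]
tool_rot: [3.141, 0.001, 1.732]
contact_force: [1.1, 0.0, 0.2]
opening: 0.0004
grip_force: 0.0
```

Request:
jog_arm([
  [0.7, -0.97, 0, 0, -1],
  [0.7, -0.97, 0, 0, -1],
  [0.7, -0.97, 0, 0, -1],
  [0.7, -0.97, 0, 0, -1],
])

```text
time: 2.0
tool_pos: [0.5524, 0.014, 0.226]
tool_rot: [-3.14, -0.001, 1.734]
contact_force: [-0.2, 0.1, 0.5]
opening: 0.0004
grip_force: 0.0
```

Request:
jog_arm([
  [0, 0, -0.4, 0, -1],
  [0, 0, -0.8, 0, -1],
  [0, 0, -0.8, 0, -1],
  [0, 0, -0.8, 0, -1],
])

```text
time: 2.4
tool_pos: [0.5523, 0.0143, 0.1634]
tool_rot: [-3.141, -0.001, 1.736]
contact_force: [0.2, 0.7, 0.4]
opening: 0.0002
grip_force: 0.0
```

Request:
jog_arm([
  [-0.02, 0.12, 0, 0, -1],
  [-0.04, 0.24, 0, 0, -1],
  [-0.06, 0.36, 0, 0, -1],
  [-0.08, 0.48, 0, 0, -1],
  [-0.1, 0.6, 0, 0, -1],
  [-0.12, 0.73, 0, 0, -1],
  [-0.14, 0.86, 0, 0, -1],
  [-0.16, 1, 0, 0, -1],
])

```text
time: 3.2
tool_pos: [0.5396, 0.0934, 0.1626]
tool_rot: [-3.141, 0.0, 1.734]
contact_force: [-0.1, -2.2, 0.7]
opening: 0.0004
grip_force: 1.0
```

Request:
jog_arm([
  [-0.02, 0.12, 0, 0, -1],
  [-0.04, 0.24, 0, 0, -1],
  [-0.06, 0.36, 0, 0, -1],
  [-0.08, 0.48, 0, 0, -1],
  [-0.1, 0.6, 0, 0, -1],
  [-0.12, 0.73, 0, 0, -1],
  [-0.14, 0.86, 0, 0, -1],
  [-0.16, 1, 0, 0, -1],
])

```text
time: 4.0
tool_pos: [0.527, 0.1734, 0.1627]
tool_rot: [-3.141, 0.0, 1.734]
contact_force: [-0.3, -2.2, 0.5]
opening: 0.0001
grip_force: 1.0
```

Request:
jog_arm([
  [-0.01, 0.06, 0, 0, -1],
  [-0.02, 0.12, 0, 0, -1],
  [-0.03, 0.18, 0, 0, -1],
  [-0.035, 0.22, 0, 0, -1],
])

```text
time: 4.4
tool_pos: [0.5244, 0.1904, 0.1627]
tool_rot: [-3.142, -0.0, 1.734]
contact_force: [-1.0, -2.0, 0.8]
opening: 0.0009
grip_force: 0.8
```

Request:
jog_arm([
  [-0.008, 0.05, 0, 0, -1],
  [-0.016, 0.1, 0, 0, -1],
  [-0.02, 0.12, 0, 0, -1],
])

```text
time: 4.7
tool_pos: [0.5228, 0.2001, 0.1627]
tool_rot: [3.141, -0.0, 1.734]
contact_force: [-1.3, -1.3, -0.9]
opening: 0.0003
grip_force: 0.8
```

Request:
jog_arm([
  [-0.006, 0.04, 0, 0, -1],
  [-0.012, 0.08, 0, 0, -1],
  [-0.012, 0.08, 0, 0, -1],
])

```text
time: 5.0
tool_pos: [0.5224, 0.2029, 0.1628]
tool_rot: [-3.141, 0.006, 1.734]
contact_force: [0.4, -15.3, 1.9]
opening: 0.0004
grip_force: 7.8
```

Request:
jog_arm([
  [0.02, -0.12, 0, 0, -1],
  [0.04, -0.24, 0, 0, -1],
  [0.04, -0.24, 0.4, 0, -1],
  [0.04, -0.24, 0.8, 0, -1],
  [0.04, -0.24, 0.8, 0, -1],
])

```text
time: 5.5
tool_pos: [0.5275, 0.1874, 0.2314]
tool_rot: [3.132, -0.001, 1.734]
contact_force: [-0.3, -0.2, 0.7]
opening: 0.0006
grip_force: 0.0
```

Request:
jog_arm([
  [-0.1, -0.87, 0, -0.11, 0.5],
  [-0.1, -0.87, 0, -0.11, 0.5],
])

```text
time: 5.7
tool_pos: [0.5166, 0.1154, 0.2264]
tool_rot: [-3.142, 0.001, 1.557]
contact_force: [-0.8, -0.1, -0.3]
opening: 0.0119
grip_force: 0.0
```

Request:
jog_arm([
  [-0.1, -0.87, 0, -0.116, 0.5],
  [-0.1, -0.87, 0, -0.116, 0.5],
])

```text
time: 5.9
tool_pos: [0.5085, 0.045, 0.2263]
tool_rot: [-3.141, 0.001, 1.373]
contact_force: [0.1, 0.3, 0.0]
opening: 0.0277
grip_force: 0.0
```

Request:
jog_arm([
  [-0.1, -0.87, 0, 0, 0.5],
  [-0.1, -0.87, 0, 0, 0.5],
])

```text
time: 6.1
tool_pos: [0.5005, -0.0248, 0.2263]
tool_rot: [3.141, 0.0, 1.377]
contact_force: [0.6, 0.3, 0.3]
opening: 0.0436
grip_force: 0.0
```

Request:
jog_arm([
  [-0.1, -0.87, 0, 0, 0.5],
  [-0.1, -0.87, 0, 0, 0.5],
])

```text
time: 6.3
tool_pos: [0.4926, -0.0945, 0.2263]
tool_rot: [3.141, 0.001, 1.377]
contact_force: [-0.1, 0.7, 1.0]
opening: 0.0598
grip_force: 0.0
```

Request:
jog_arm([
  [-0.1, -0.87, 0, 0, 0.5],
  [-0.1, -0.87, 0, 0, 0.5],
])

```text
time: 6.5
tool_pos: [0.4845, -0.1642, 0.2263]
tool_rot: [3.141, 0.001, 1.377]
contact_force: [-0.3, 0.5, 0.7]
opening: 0.0683
grip_force: 0.0
```

Request:
jog_arm([
  [-0.1, -0.87, 0, 0, 0.5],
  [-0.1, -0.87, 0, 0, 0.5],
  [-0.1, -0.87, 0, 0, 0.5],
  [-0.1, -0.87, 0, 0, 0.5],
])

```text
time: 6.9
tool_pos: [0.4769, -0.2305, 0.2262]
tool_rot: [-3.141, -0.001, 1.378]
contact_force: [0.4, -0.3, 0.2]
opening: 0.0692
grip_force: 0.0
```

Run:
```python
from fit import *
from cell import readout
import cv2
s=readout.observe();print(np.round(s["tool_pos"],4),np.round(s["tool_rot"],3))
w=cams.calibration("wrist");np.savez("w1.npz",**w);cv2.imwrite("pics/w1.png",cams.read_camera("wrist"));print(np.round(w["world_from_camera"],3).tolist(),np.round(w["K"],1).tolist())
sd=cams.read_camera("side");cv2.imwrite("pics/side1.png",sd)
```

```text
[ 0.4769 -0.2305  0.2262] [-3.141e+00 -1.000e-03  1.378e+00]
[[0.981, -0.186, -0.052, 0.491], [-0.193, -0.946, -0.26, -0.161], [-0.001, 0.266, -0.964, 0.385], [0.0, 0.0, 0.0, 1.0]] [[287.2, 0.0, 327.3], [0.0, 287.2, 201.9], [0.0, 0.0, 1.0]]
```

View pics/w1.png

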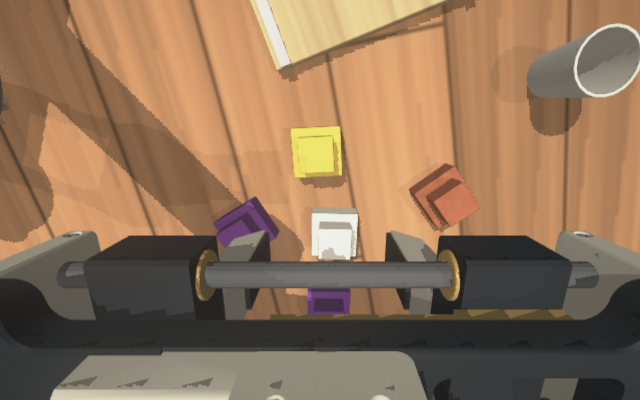

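The wrist view shows the marble plinth at (335,232), with its far lower edge running (312,210)-(357,208) and its upper step's edge (319,221)-(354,219). The purple look-alike's nearest corner is at about (278,235), so the fingers have room. I'll refine the plinth's pose with these points.

Run:
```python
from fit import *
import cv2
from scipy.optimize import least_squares as LS
w=dict(np.load("w1.npz"));im=cv2.imread("pics/w1.png");g=cv2.cvtColor(im,cv2.COLOR_BGR2GRAY)
p0=np.array([[312,210],[357,208],[319,221],[354,219]],np.float32).reshape(-1,1,2)
q=cv2.cornerSubPix(g,p0.copy(),(3,3),(-1,-1),(3,50,.01)).reshape(-1,2);print(q)
a,b=.02,.03
pl={"scene":[((-a,-a,.06),(236,238)),((a,-a,.06),(245.6,248.6)),((a,a,.06),(259,240)),
 ((-b,-b,.03),(233.4,241.4)),((b,-b,.03),(246.4,259)),((b,b,.03),(266.4,246.6))],
"side":[((a,-a,.06),(359.4,182)),((-a,-a,.06),(371.6,185)),((-a,a,.06),(369.6,193.4)),((a,a,.06),(356,191)),
 ((b,b,.03),(351.8,200)),((-b,b,.03),(370.4,203.6)),((-b,-b,.03),(374.8,190.4)),((b,b,0),(351.8,205.5)),((-b,b,0),(370,209))],
"wrist":list(zip([(-b,b,.03),(b,b,.03),(-a,a,.06),(a,a,.06)],q))}
C["wrist"]=w
for names in (["wrist"],["side","wrist"],["scene","side","wrist"]):
    f=lambda p:np.concatenate([(proj(n,place([k for k,_ in pl[n]],*p))-np.array([u for _,u in pl[n]])).ravel() for n in names])
    r=LS(f,[.47,-.3,0,-.19],loss='soft_l1',x_scale=[.1,.1,.1,.3]);print(names,np.round(r.x,4),np.abs(f(r.x)[-8:]).round(1))
cv2.imwrite("pics/w1c.png",cv2.resize(im[195:275,205:375],None,fx=4.5,fy=4.5,interpolation=cv2.INTER_CUBIC))
```

```text
[[311.65396 212.87318]
 [355.77985 208.28899]
 [319.44308 221.26416]
 [354.      219.     ]]
['wrist'] [ 0.4758 -0.3014 -0.0191 -0.0649] [0.5 2.2 0.2 3.1 0.4 2.9 2.8 1.3]
['side', 'wrist'] [ 0.4708 -0.2943  0.0014 -0.2139] [2.1 5.5 0.6 0.  3.  1.5 4.  4.4]
['scene', 'side', 'wrist'] [ 0.4716 -0.2999 -0.0055 -0.1853] [0.9 2.5 0.8 1.7 1.7 4.1 3.4 6.1]
```

View pics/w1c.png

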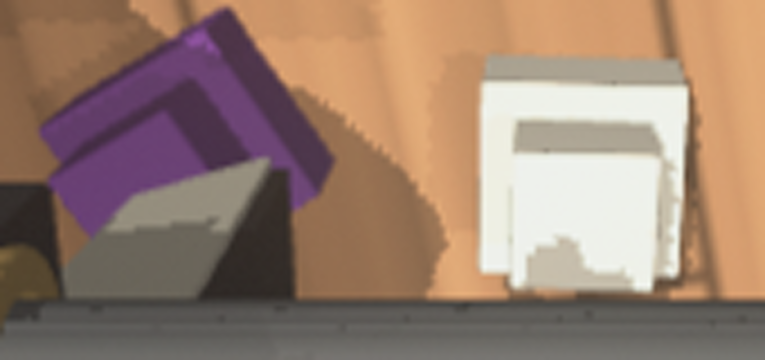

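The crop shows the lower step's top edge at (481,83)-(688,86), its foot at (486,57)-(681,60), and the upper top at (513,152), (658,154), (655,291), (511,287). My earlier picks mixed these edges, so I'm refitting.

Run:
```python
from fit import *
from scipy.optimize import least_squares as LS
C["wrist"]=dict(np.load("w1.npz"))
a,b=.02,.03
L=[(-b,b,0),(b,b,0),(-b,b,.03),(b,b,.03),(-a,a,.06),(a,a,.06),(a,-a,.06),(-a,-a,.06),(-a,a,.03),(a,a,.03)]
U=np.array([(486,57),(681,60),(481,83),(688,86),(513,152),(658,154),(655,291),(511,287),(516,121),(656,124)])/4.5+[205,195]
side=[((a,-a,.06),(359.4,182)),((-a,-a,.06),(371.6,185)),((-a,a,.06),(369.6,193.4)),((a,a,.06),(356,191)),
 ((b,b,.03),(351.8,200)),((-b,b,.03),(370.4,203.6)),((-b,-b,.03),(374.8,190.4)),((b,b,0),(351.8,205.5)),((-b,b,0),(370,209))]
pl={"wrist":(L,U),"side":([k for k,_ in side],np.array([u for _,u in side]))}
for names in (["wrist"],["side","wrist"]):
    f=lambda p:np.concatenate([(proj(n,place(pl[n][0],*p))-pl[n][1]).ravel() for n in names])
    r=LS(f,[.47,-.3,0,-.19],loss='soft_l1',x_scale=[.1,.1,.1,.3]);print(names,np.round(r.x,4),np.abs(f(r.x)).round(1).max())
```

```text
['wrist'] [ 0.4716 -0.305  -0.0042 -0.2128] 0.9
['side', 'wrist'] [ 0.4708 -0.307  -0.0097 -0.215 ] 1.8
```

Request:
jog_arm([
  [-0.07, -0.91, 0, -0.012, 0.5],
  [-0.07, -0.91, -0.3, -0.012, 0.5],
  [-0.07, -0.91, -0.8, -0.012, 0.5],
  [-0.07, -0.91, -1, -0.012, 0.5],
])

```text
time: 7.4
tool_pos: [0.4704, -0.3018, 0.1435]
tool_rot: [-3.138, -0.003, 1.361]
contact_force: [-0.2, -0.1, 0.1]
opening: 0.0691
grip_force: 0.0
```

Request:
jog_arm([
  [0, 0, -0.4, 0, 0.5],
  [0, 0, -0.7, 0, 0.5],
  [0, 0, -1, 0, 0.5],
  [0, 0, -1, 0, 0.5],
])

```text
time: 7.8
tool_pos: [0.4703, -0.3008, 0.0639]
tool_rot: [-3.136, -0.003, 1.362]
contact_force: [0.3, 0.4, -0.2]
opening: 0.0686
grip_force: 0.0
```

Request:
jog_arm([
  [0, 0, -0.15, 0, 0.5],
  [0, 0, -0.3, 0, 0.5],
  [0, 0, -0.38, 0, 0.5],
  [0, 0, -0.38, 0, 0.5],
])

```text
time: 8.2
tool_pos: [0.4711, -0.3031, 0.0356]
tool_rot: [-3.14, -0.001, 1.36]
contact_force: [-0.3, -0.1, -0.0]
opening: 0.0687
grip_force: 0.0
```

Request:
jog_arm([
  [0, 0, 0, 0, -1],
  [0, 0, 0, 0, -1],
  [0, 0, 0, 0, -1],
  [0, 0, 0, 0, -1],
  [0, 0, 0, 0, -1],
  [0, 0, 0, 0, -1],
  [0, 0, 0, 0, -1],
], squeeze=20)

```text
time: 8.9
tool_pos: [0.4715, -0.3036, 0.0367]
tool_rot: [3.141, 0.0, 1.36]
contact_force: [-1.3, 1.0, 3.9]
opening: 0.04
grip_force: 20.0
```

Request:
jog_arm([
  [0, 0, 0.2, 0, -1],
  [0, 0, 0.5, 0, -1],
  [0, 0, 0.8, 0, -1],
  [0, 0, 1, 0, -1],
])

```text
time: 9.3
tool_pos: [0.4714, -0.3033, 0.1169]
tool_rot: [-3.141, -0.0, 1.36]
contact_force: [-0.4, -0.7, -4.8]
opening: 0.0398
grip_force: 20.0
```

Request:
jog_arm([
  [0.1, 0.3, 0.3, 0.05, -1],
  [0.2, 0.6, 0.4, 0.1, -1],
  [0.25, 0.97, 0.4, 0.12, -1],
])

```text
time: 9.6
tool_pos: [0.4922, -0.2258, 0.149]
tool_rot: [3.14, 0.001, 1.55]
contact_force: [-1.0, -0.5, -5.2]
opening: 0.0396
grip_force: 20.0
```

Request:
jog_arm([
  [0.1, 0.4, 0, 0.06, -1],
  [0.2, 0.75, 0, 0.118, -1],
  [0.25, 0.97, 0, 0.118, -1],
])

```text
time: 9.9
tool_pos: [0.5111, -0.1459, 0.1473]
tool_rot: [-3.14, -0.002, 1.738]
contact_force: [0.9, -0.4, -4.5]
opening: 0.0402
grip_force: 20.0
```

Request:
jog_arm([
  [0.1, 0.4, 0, 0, -1],
  [0.2, 0.75, 0, 0, -1],
  [0.25, 0.97, 0, 0, -1],
  [0.25, 0.97, 0, 0, -1],
  [0.25, 0.97, 0, 0, -1],
])

```text
time: 10.4
tool_pos: [0.5309, -0.0705, 0.1475]
tool_rot: [-3.14, -0.0, 1.735]
contact_force: [-0.5, -0.6, -4.8]
opening: 0.0399
grip_force: 20.0
```

Run:
```python
from fit import *
from cell import readout
import cv2
s=readout.observe();print(np.round(s["tool_pos"],4),np.round(s["tool_rot"],3),np.round(s["contact_force"],1),s["opening"])
w=cams.calibration("wrist");np.savez("w2.npz",**w);im=cams.read_camera("wrist");cv2.imwrite("pics/w2.png",im)
big=cv2.resize(im[0:300,120:520],None,fx=2,fy=2,interpolation=cv2.INTER_CUBIC);cv2.imwrite("pics/w2c.png",big)
for n in("scene","side"):cv2.imwrite(f"pics/{n}2.png",cams.read_camera(n))
```

```text
[ 0.5309 -0.0705  0.1475] [-3.14  -0.     1.735] [-0.5 -0.6 -4.8] 0.03991398431113172
```

View pics/w2c.png

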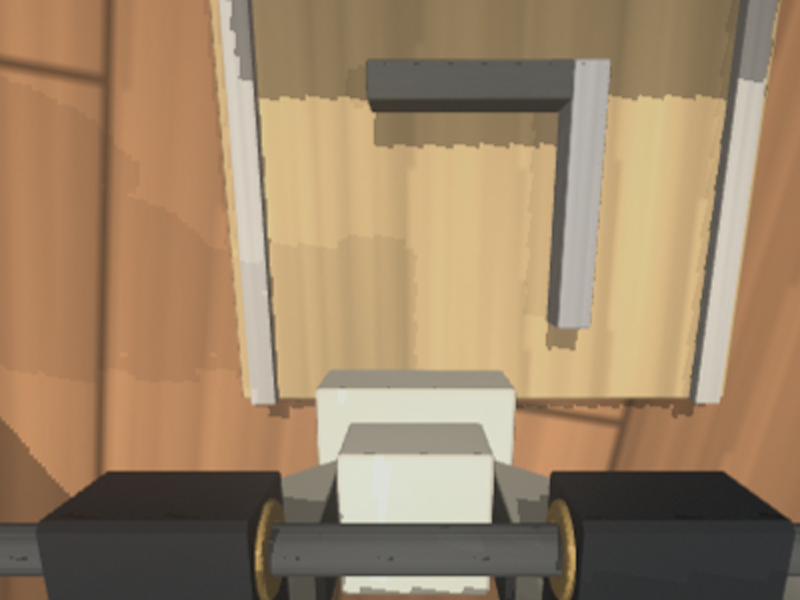

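The wrist view shows the plinth held square, both fences clear and the hood withdrawn. Side fence: (367,60)-(574,60). Far fence's near end: (557,326)-(591,327). I'll fit the jig and the held plinth from this one view.

Run:
```python
from fit import *
from scipy.optimize import least_squares as LS
C["wrist"]=dict(np.load("w2.npz"))
a,b=.02,.03
J=[((-55,45,43),(367,60)),((-55,30,43),(370,101)),((-55,30,18),(374,111)),((45,45,43),(609,60)),((45,-65,43),(591,327)),((30,-65,43),(557,326)),((30,-65,18),(548,321)),((30,45,43),(574,60)),
((-118,-105,26),(251,403)),((-106,-105,26),(276,402)),((118,-105,26),(720,403)),((106,-105,26),(694,402))]
P=[((-b,b,.03),(317,388)),((b,b,.03),(515,388)),((-b,b,0),(329,371)),((b,b,0),(503,372)),((-a,a,.06),(338,454)),((a,a,.06),(493,454)),((-a,a,.03),(350,424)),((a,a,.03),(482,424))]
def fit(F,x0,s):
    L=np.array([k for k,_ in F])*s;U=np.array([u for _,u in F])/2+[120,0]
    f=lambda p:(proj("wrist",place(L,*p))-U).ravel()
    r=LS(f,x0,loss='soft_l1',x_scale=[.1,.1,.1,.3]);print(np.round(r.x,4),np.abs(f(r.x)).round(1));return r.x
j=fit(J,[.548,.034,0,.163],.001);p=fit(P,[.53,-.07,.11,.163],1)
d=j[:2]-p[:2];print("to seat world",d, "jig axes",place([[d[0],d[1],0]],0,0,0,-j[3]))
```

```text
[ 0.5496  0.0336 -0.0015  0.1645] [0.2 0.1 0.9 0.4 0.7 1.3 1.3 0.3 0.4 0.4 0.3 0.9 1.1 0.  0.5 0.3 1.  0.4
 0.3 0.1 0.9 0.5 0.3 0. ]
[ 0.5312 -0.0711  0.1073  0.1623] [0.2 0.8 0.1 0.9 0.9 1.  1.  1.4 0.1 0.9 0.4 1.  0.3 1.4 0.5 1.3]
to seat world [0.01833497 0.10476359] jig axes [[0.035241   0.10034766 0.        ]]
```

Everything agrees: the seat is (+35, +100) mm away in jig axes. I'll approach to 15 mm short of each fence and lower.

Request:
jog_arm([
  [0.03, 0.3, 0, 0.002, -1],
  [0.06, 0.65, 0, 0.002, -1],
  [0.075, 1, 0, 0.002, -1],
  [0.075, 1, 0, 0.002, -1],
])

```text
time: 10.95
tool_pos: [0.5372, 0.0114, 0.1482]
tool_rot: [-3.142, -0.001, 1.739]
contact_force: [0.3, -0.8, -5.1]
opening: 0.0398
grip_force: 20.0
```

Request:
jog_arm([
  [0, 0.09, -0.25, 0, -1],
  [0, 0.09, -0.5, 0, -1],
  [0, 0.09, -0.75, 0, -1],
  [0, 0.09, -1, 0, -1],
  [0, 0.09, -1, 0, -1],
])

```text
time: 11.45
tool_pos: [0.5356, 0.0155, 0.0659]
tool_rot: [-3.136, -0.001, 1.736]
contact_force: [-0.8, -0.1, -4.6]
opening: 0.0397
grip_force: 20.0
```

Request:
jog_arm([
  [0, 0, -0.06, 0, -1],
  [0, 0, -0.12, 0, -1],
  [0, 0, -0.13, 0, -1],
  [0, 0, -0.13, 0, -1],
])

```text
time: 11.85
tool_pos: [0.5377, 0.0164, 0.0583]
tool_rot: [3.141, 0.0, 1.737]
contact_force: [-0.6, 0.6, -4.9]
opening: 0.0399
grip_force: 20.0
```

Request:
jog_arm([
  [0, 0, -0.015, 0, -1],
  [0, 0, -0.03, 0, -1],
  [0, 0, -0.03, 0, -1],
])

```text
time: 12.15
tool_pos: [0.5374, 0.0166, 0.0555]
tool_rot: [3.142, 0.0, 1.737]
contact_force: [-0.5, -0.3, -5.6]
opening: 0.0398
grip_force: 20.0
```

Request:
jog_arm([
  [0, 0, -0.006, 0, -1],
  [0, 0, -0.012, 0, -1],
  [0, 0, -0.012, 0, -1],
])

```text
time: 12.45
tool_pos: [0.5376, 0.0165, 0.0549]
tool_rot: [3.141, 0.0, 1.737]
contact_force: [-0.5, -0.5, -1.0]
opening: 0.0401
grip_force: 20.0
```

Touching the board lightly (about 4 N). Now I'll slide most of the way to both fences.

Request:
jog_arm([
  [0.03, 0.046, 0, 0, -1],
  [0.06, 0.092, 0, 0, -1],
  [0.09, 0.14, 0, 0, -1],
  [0.121, 0.185, 0, 0, -1],
  [0.121, 0.185, 0, 0, -1],
])

```text
time: 12.95
tool_pos: [0.548, 0.032, 0.0548]
tool_rot: [3.14, -0.0, 1.737]
contact_force: [0.0, 0.8, 0.5]
opening: 0.04
grip_force: 20.0
```

Request:
jog_arm([
  [-0.002, 0.012, 0, 0, -1],
  [-0.004, 0.025, 0, 0, -1],
  [-0.004, 0.025, 0, 0, -1],
])

```text
time: 13.25
tool_pos: [0.5476, 0.0327, 0.055]
tool_rot: [3.14, 0.001, 1.737]
contact_force: [3.2, -4.4, 3.0]
opening: 0.0397
grip_force: 20.0
```

Request:
jog_arm([
  [0.012, 0.002, 0.005, 0, -1],
  [0.02, 0.0035, 0.005, 0, -1],
  [0.02, 0.0035, 0.005, 0, -1],
])

```text
time: 13.55
tool_pos: [0.5478, 0.0327, 0.055]
tool_rot: [-3.14, 0.001, 1.737]
contact_force: [-1.1, -6.6, 3.2]
opening: 0.0396
grip_force: 20.0
```

Request:
jog_arm([
  [0.012, 0.002, 0.008, 0, -1],
  [0.02, 0.0035, 0.012, 0, -1],
  [0.02, 0.0035, 0.012, 0, -1],
])

```text
time: 13.85
tool_pos: [0.5488, 0.033, 0.0551]
tool_rot: [-3.138, 0.001, 1.737]
contact_force: [-0.9, -6.2, -2.1]
opening: 0.0395
grip_force: 20.0
```

Request:
jog_arm([
  [0.008, 0.0013, 0, 0, -1],
  [0.015, 0.0025, 0, 0, -1],
  [0.015, 0.0025, 0, 0, -1],
])

```text
time: 14.15
tool_pos: [0.5491, 0.033, 0.0551]
tool_rot: [-3.136, 0.001, 1.737]
contact_force: [-4.8, -7.8, -0.0]
opening: 0.0397
grip_force: 20.0
```

Request:
jog_arm([
  [0.001, -0.006, 0, 0, -1],
  [0.001, -0.006, 0, 0, -1],
  [0.001, -0.006, 0, 0, -1],
  [0.001, -0.006, 0, 0, -1],
])

```text
time: 14.55
tool_pos: [0.5491, 0.033, 0.055]
tool_rot: [-3.136, -0.0, 1.737]
contact_force: [-3.6, -5.4, 0.8]
opening: 0.0399
grip_force: 20.0
```

Run:
```python
from fit import *
from cell import readout
import cv2
s=readout.observe();print(np.round(s["tool_pos"],4),np.round(s["tool_rot"],4),np.round(s["contact_force"],1),np.round(s["torque"],2))
c,q=np.cos(.1645),np.sin(.1645);F=s["contact_force"];print("jig",F[0]*c+F[1]*q,-F[0]*q+F[1]*c)
im=cams.read_camera("wrist");a=cv2.resize(im[60:320,200:440],None,fx=1.6,fy=2,interpolation=2)
w=cv2.resize(im[100:300,220:420],(400,400),interpolation=2)
b=cams.read_camera("scene")
b=cv2.resize(b[60:220,280:440],(400,400),interpolation=2)
cv2.imwrite("pics/end.png",np.hstack([w,b]))
```

```text
[0.5491 0.033  0.055 ] [-3.1365e+00 -1.0000e-04  1.7373e+00] [-3.6 -5.4  0.8] [-1.01  0.67  0.09]
jig -4.442933374182602 -4.707146221300544
```

View pics/end.png

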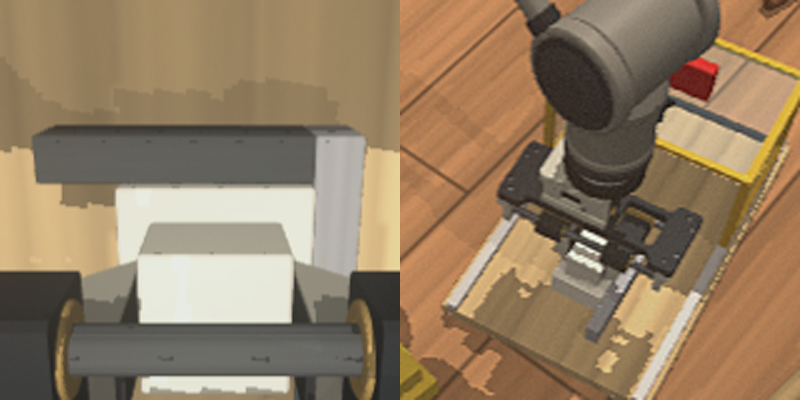

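The final view shows the plinth flush against both the dark and the bright fence, with the hood open behind the arm. The forces are steady at about 4.5 N on each fence and 5.6 N down on the board. Handing in.

```bash
python3 -c "
from cell import ticket;print(ticket.hand_in())"
```

```text
the job is handed in; nothing more can be done
None
```

I slid the hood open to its stop, set the marble plinth upright in the corner and handed the job in with it held at about 4.5 N against each fence; the hand-in gave no verdict, and the clay plinth, cup and hammer were not touched.

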